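# Squeeze-test the rubber feet and refit the amplifier

### The arm

A 6-joint arm with a two-finger parallel gripper is mounted at the origin on the work surface. World frame = base frame: x ahead of the robot, y to its left, z up, the work surface at z = 0. Lengths are in m, angles in rad, forces in N, time in s.
With the tool pointing down it reaches from about 0.35 to 0.975 m from the base axis. Payload 4.9 kg.
Tool frame: the origin (TCP) lies at the very end of the fingers, on their centre line; the grasp point (between the pads) lies ctrl.grip_point_offset behind it (ctrl.grip_point_offset is the distance from the TCP to the grasp point, in m); z points along the fingers, y is the direction in which the jaws open and shut (so a half turn about z gives the same grasp; the last joint's range is limited). The gripper opens to 85 mm and grips with 20 to 120 N. Pads are 22 mm wide; open, the fingers measure 114 mm over their backs; the gripper's body (76 mm by 85 mm) begins 54 mm behind the grasp point. The pads swing forward as they close: fully open they stand 13 mm farther back than shut.
Start: joints at [-1.42, 0.053, 1.613, -0, 1.476, -0.119], TCP at [0.167, -0.602, 0.231] pointing down, gripper open.
Joint ranges: [-3.01, 3.01], [-1.01, 2.22], [0.06, 2.58], [-1.02, 4.17], [0.09, 2.62], [-3.14, 3.14]. Speed limits (rad/s): [2.57, 2.57, 3.14, 3.14, 3.14, 3.14].

### API

Orientations are given as a rotation vector (axis times angle).
In Python, from station import ctrl gives the robot as it stands. The module is installed in compiled form; this text tells all that it offers.
- The arm moves only by the shell command python3 -m creep 'ROWS' [FORCE]. ROWS is JSON, a list of rows, each a list of 5 numbers: the closure in counts, from 0 (fully open) to 255 (shut), then the shift along the tool's x, y, z in mm, then the turn about the tool's z in rad. A call has 1 to 12 rows; each row is the pose to reach, as a shift and turn from the pose commanded when the call began, along the tool's axes at that moment; what a row does not reach only later rows make up. A row lasts 1/12 s, in which the tool goes at most 41.7 mm and 7.16 degrees, less where a joint would pass 70% of its speed; a pose out of reach is approached as far as the arm can. A call with a gripper value outside its range is refused whole. The fingers move at their own pace and stop on an object; FORCE is the grip in N (left out, the last holds). Time passes only in rows, so rows that repeat a pose let the fingers close. It gives the time, the measured TCP pose, the force and the opening at its end, in the units of the state.
- ctrl.get_obs(): the state, without advancing time (a new reading comes with each control period).
- ctrl.get_image(name): name is "scene" or "top" or "wrist"; returns the picture (384x512x3 uint8, red, green, blue); there is no depth.
- ctrl.calibration(name): a dict with "fx", "fy", "cx", "cy" (pixels), "R" (3x3) and "t" (3): a world point X has camera coordinates R X + t. Camera axes: x right, y down, z forward; pixel columns grow to the right and rows downward; lengths in m; the calibration is good to about 2 mm. The wrist camera is an equidistant fisheye: a pixel r from the principal point sees the ray r / f radians off the axis. A picture is of the moment at which its call begins: read the wrist's pose just before it. calibration takes no time and is no camera call; for the wrist camera it gives the pose at the moment of the call.
- ctrl.finish_job(): hands the job in, once; it reports no verdict.
Trained networks look in the newest picture that a camera, given by its name, has taken for a name from the list of things; names that differ only in an ending like _2 or _b are one class to them, and where a whole thing is asked for, a point or a joint stands for the part that bears it (a point fixed in the world has none). Each returns a list of dicts, best first, with "conf" (0 to 1); they miss things now and then, are a little off and sometimes report something else, mostly with a low value. They report only what shows in the picture. A call takes as long as a camera call. They do not tell look-alikes from the thing itself.
- ctrl.boxes_of(camera, label): "rect" ([left, top, width, height] in pixels, round what is visible of it).
- ctrl.outline_of(camera, label): "mask" (384x512 bool, what is visible of it) and "rect" ([left, top, width, height] in pixels, round what is visible of it).
The state is a dict: "t": time; "q": joint angles; "dq": joint speeds; "effort": joint torques, N m; "tool_pos": TCP position; "tool_rot": TCP orientation; "contact_force": force on the tool from outside, world axes, zero at the start; "wrist_torque": the same for the moment, N m; "opening": finger opening in m.
Only numpy, scipy, OpenCV 4.12 (cv2) and the standard library are available. Lean on these libraries where they do the work, as an engineer would, in place of code of your own. Each camera call takes 0.05 s, during which the arm holds its last target. There are 200 camera calls.

### The job

The amplifier lies upside down with one foot missing. Of the three used rubber feet on the blue mat only one is still supple; the other two have gone rock hard. Feel them with a gentle squeeze across the narrow way (never clamp hard), put the two hard ones in the steel scrap tray, and pinch the supple one into the empty well in the amplifier's underside and press it fully home, leaving the other things on the bench where they are.

Things in the scene. Friction and masses are not known exactly. Their poses are not given: they have to be found in the camera images.
- foot_a_mid (a point): one of three used rubber feet, alike to the eye: an oblong block 60 mm long (its x), 44 mm wide (its y, the way to squeeze it), 40 mm high (z up), about 100 g, standing on the mat (top 3 mm above the table) the way up it is fitted. The point is its centre, 20 mm above its underside. Which of the three places holds the supple foot changes from start to start
- foot_b_mid (a point): another of the three feet, same size and axes; centre, 20 mm up. For all three: a supple foot's two long faces each give about 1 mm per 5 N of squeeze (20 N: width 44 to 36 mm) and spring back, up to 8 mm each; a hard foot stays 44 mm wide within 1.5 mm. A squeeze of more than 35 N damages a foot
- foot_c_mid (a point): another of the three feet, same size and axes; centre, 20 mm up. For all three: when fitted a foot stands 32 mm proud of the amplifier, so hold it by its upper part, with the fingertips at least 10 mm above its underside
- well (a point): centre of the floor of the empty foot well in the amplifier's underside: a pocket 64 mm long (x), 40 mm wide (y), 8 mm deep (z up), rim chamfered 1.5 mm. A supple foot goes in lengthwise along x, either way round, while pinched to 36 to 37 mm wide; let go, it swells against the walls and stays. Hard feet do not go in
- amp: compact amplifier, fixed, lying on its top: 220 mm (x) by 250 mm (y), flat underside facing up 83 mm above the table; origin at the centre of the face it lies on. Its other three feet are fitted and stand 31 mm proud; the empty well is centred 65 mm towards -x and 75 mm towards -y, its length along x
- scrap_tray: open steel tray for scrap, fixed, 210 mm (its x) by 160 mm (its y) outside, 30 mm high, walls and floor 3 mm thick; origin at the centre of its underside. There is room for two feet side by side, 45 mm either side of the middle along x, lengths along x
- memory_1: bystander, to be left alone: memory module, 68 x 30 x 4 mm, flat on the mat
- memory_2: bystander, to be left alone: memory module, 68 x 30 x 4 mm, flat on the mat
- screwdriver: bystander, to be left alone: screwdriver 150 mm long, lying on the mat
- phone: bystander, to be left alone: phone 150 x 72 x 8 mm, lying flat
- flux_jar: bystander, to be left alone: jar 60 mm across, 70 mm high
- solder_reel: bystander, to be left alone: solder reel 54 mm across, 40 mm high
- pliers: bystander, to be left alone: pliers 150 mm long, lying flat
- phone_board: bystander, to be left alone: circuit board 70 x 50 x 3 mm, flat on the mat
Mind the look-alikes: they are no part of the job. What is shaped like the part that bears foot_b_mid but orange is not meant. What is shaped like the part that bears foot_a_mid but orange is not meant.

How it is judged:
By the outcome, as a careful person would: the job done as asked, in the order asked, and still so for the second after the job is handed in, with the robot touching nothing.
It also fails if it takes over 61 s, if anything falls off the work surface, if the arm or the gripper's body presses on something with over 40 N, if the wrist force passes 120 N, or if a joint passes its speed limit or range.

## Working session

There is one attempt and no reset: what is moved stays moved. The work goes in short steps, Python scripts to look and compute and a shell command to move; the robot and the scene stay as the last step left them, time stands still between calls to the robot, and variables do not carry over. Pictures are saved under pics/ and viewed, about 8 in all and at most 12, crops included, and the job is handed in when it is done.

```bash
mkdir -p pics
cat > h.py <<'E'
import numpy as np, cv2
from station import ctrl
from scipy.spatial.transform import Rotation as Ro
def ray2plane(cam,u,v,z):
    c=ctrl.calibration(cam); R=np.array(c['R']); t=np.array(c['t'])
    a=(u-c['cx'])/c['fx']; b=(v-c['cy'])/c['fy']
    if cam=='wrist':
        r=np.hypot(a,b); s=np.sin(r)/r if r>1e-9 else 1; d=np.array([a*s,b*s,np.cos(r)])
    else: d=np.array([a,b,1.])
    o=-R.T@t; w=R.T@d
    return o+w*(z-o[2])/w[2]
def proj(cam,X):
    c=ctrl.calibration(cam); p=np.array(c['R'])@np.array(X)+np.array(c['t'])
    if cam=='wrist':
        th=np.arctan2(np.hypot(p[0],p[1]),p[2]); k=th/max(1e-9,np.hypot(p[0],p[1]))
        return c['fx']*p[0]*k+c['cx'],c['fy']*p[1]*k+c['cy']
    return c['fx']*p[0]/p[2]+c['cx'],c['fy']*p[1]/p[2]+c['cy']
def snap(cam,name=None):
    im=np.array(ctrl.get_image(cam))
    if name: cv2.imwrite('pics/'+name,im[:,:,::-1])
    return im
def rows(X,yaw=None):
    "shift in tool axes mm to TCP world X, and turn so tool y axis heads yaw (mod pi)"
    o=ctrl.get_obs(); R=Ro.from_rotvec(o['tool_rot']).as_matrix()
    d=R.T@(np.array(X)-o['tool_pos'])*1000
    cur=np.arctan2(R[1,1],R[0,1]); turn=None
    if yaw is not None: turn=-((yaw-cur+np.pi/2)%np.pi-np.pi/2)
    return d.round(1),turn,cur
E
python3 - <<'E'
from h import *
o=ctrl.get_obs(); print({k:np.round(v,3) for k,v in o.items()},ctrl.grip_point_offset)
print(Ro.from_rotvec(o['tool_rot']).as_matrix().round(3))
a=snap('top','top0.png')
for l in ['foot_a_mid','scrap_tray','amp']:
    for m in ctrl.outline_of('top',l): 
        k=m['mask'].astype(np.uint8); print(l,round(m['conf'],2),m['rect'],cv2.minAreaRect(cv2.findNonZero(k)),a[m['mask']].mean(0).round())
b=snap('scene')
cv2.imwrite('pics/both0.png',np.hstack([cv2.resize(a,(800,600))])[:,:,::-1]); cv2.imwrite('pics/scene0.png',b[:,:,::-1])
E
```

```text
{'t': np.float64(0.0), 'q': array([-1.42 ,  0.053,  1.614, -0.   ,  1.476, -0.119]), 'dq': array([-0.001,  0.001,  0.   ,  0.   ,  0.   ,  0.   ]), 'effort': array([-1.0000e-03, -3.9368e+01, -3.7018e+01, -0.0000e+00,  7.0000e-03,
        0.0000e+00]), 'tool_pos': array([ 0.166, -0.602,  0.23 ]), 'tool_rot': array([-3.111, -0.422,  0.   ]), 'contact_force': array([-0.345, -0.569, -0.405]), 'wrist_torque': array([-0.003, -0.03 ,  0.031]), 'opening': np.float64(0.086)} 0.0187
[[ 0.964  0.267 -0.   ]
 [ 0.267 -0.964  0.002]
 [ 0.    -0.002 -1.   ]]
foot_a_mid 0.94 [286.0, 183.0, 16.0, 24.3] ((292.0, 195.0), (22.0, 16.0), 90.0) [43. 50. 52.]
foot_a_mid 0.62 [345.3, 271.3, 24.8, 26.7] ((359.5, 283.0), (19.091880798339844, 23.33452033996582), 45.0) [169.  90.  28.]
foot_a_mid 0.35 [330.9, 202.9, 24.8, 51.9] ((339.0829772949219, 227.8112030029297), (52.49876403808594, 18.422880172729492), 75.0685806274414) [139.  54.  43.]
scrap_tray 0.75 [347.2, 138.5, 72.0, 85.9] ((384.49871826171875, 179.9071807861328), (61.327667236328125, 78.37122344970703), 10.491477012634277) [144. 134. 124.]
amp 0.59 [61.9, 94.5, 111.0, 102.6] ((117.345703125, 144.14797973632812), (103.18415069580078, 93.28689575195312), 6.911227226257324) [82. 79. 72.]
amp 0.55 [284.1, 182.5, 15.8, 24.6] ((292.0, 195.0), (22.0, 16.0), 90.0) [43. 50. 52.]
amp 0.16 [203.4, 130.9, 21.4, 24.9] ((214.3719940185547, 139.70401000976562), (17.97798728942871, 25.222850799560547), 10.30484676361084) [73. 95. 72.]
```

View pics/both0.png

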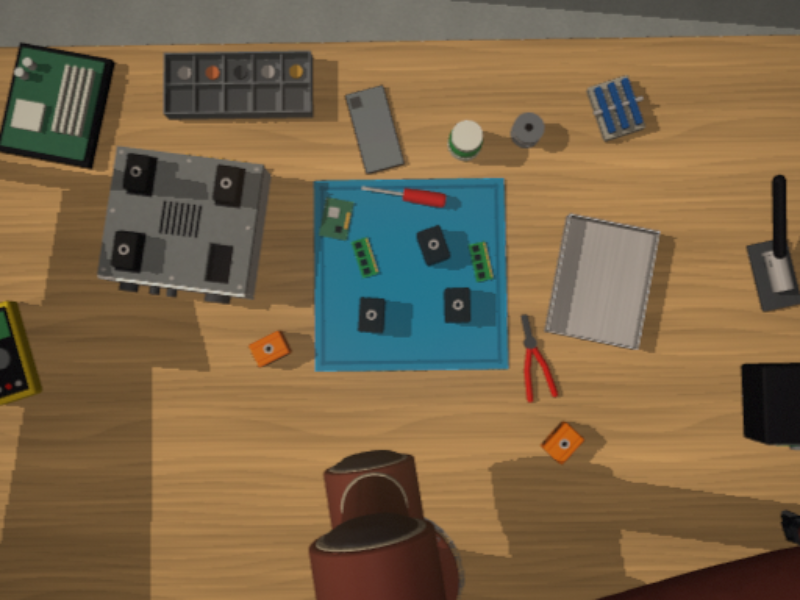

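View pics/scene0.png

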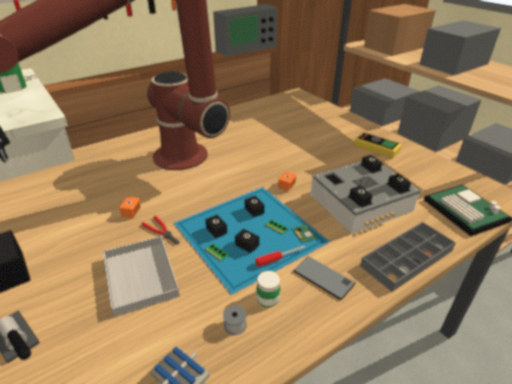

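Top picture (512×384 px): black feet at about (277,157), (238,202) and (293,195). The tray is at (385,180), the amp at (117,144) and its well at (140,168). The orange look-alikes at (172,223) and (360,283) are not wanted. Next I convert these to world positions.

Run:
```python
from h import *
a=cv2.imread('pics/top0.png'); g=a.max(2)
c=ctrl.calibration('top'); print('cam',(-np.array(c['R']).T@np.array(c['t'])).round(3),c['fx'])
for n,(u,v) in dict(far=(277,157),left=(238,202),right=(293,195),well=(140,168)).items():
    m=np.zeros_like(g); m[v-20:v+20,u-20:u+20]=(g[v-20:v+20,u-20:u+20]<85)
    k,L,s,ce=cv2.connectedComponentsWithStats(m)
    i=L[v+4,u] or L[v-4,u]; pts=cv2.findNonZero((L==i).astype(np.uint8)).reshape(-1,2)
    W=np.array([ray2plane('top',*p,0.075 if n=='well' else 0.043)[:2] for p in pts]).astype(np.float32)
    print(n,s[i],cv2.minAreaRect(W*1000))
for l,z in (('scrap_tray',.03),('amp',.083)):
    m=ctrl.outline_of('top',l)[0]['mask'].astype(np.uint8)
    pts=cv2.findNonZero(m).reshape(-1,2); W=np.array([ray2plane('top',*p,z)[:2] for p in pts]).astype(np.float32)
    print(l,cv2.minAreaRect(W*1000))
im=cv2.resize(a[120:240,90:430],None,fx=2.35,fy=2.35,interpolation=3); cv2.imwrite('pics/crop0.png',im)
```

```text
cam [ 0.413 -0.019  1.369] 495.86776798862167
far [267 144  22  26 354] ((574.765869140625, -71.68885040283203), (62.3592529296875, 46.817039489746094), 17.740169525146484)
left [229 190  18  24 340] ((456.248046875, 35.29817581176758), (45.54846954345703, 60.220680236816406), 85.61338806152344)
right [284 184  18  23 356] ((471.38690185546875, -111.16961669921875), (45.54600524902344, 58.917659759521484), 89.21747589111328)
well [131 155  19  27 405] ((546.0418701171875, 290.5109558105469), (42.830650329589844, 66.60025787353516), 81.89522552490234)Traceback (most recent call last):
  File "<stdin>", line 12, in <module>
  File "h.py", line 5, in ray2plane
    c=ctrl.calibration(cam); R=np.array(c['R']); t=np.array(c['t'])
ValueError: time passes only in moves, steps and waits
```

```bash
sed -i 's/^from station.*/from station import ctrl\n_C={}\ndef cal(cam):\n    if cam not in _C: _C[cam]=ctrl.calibration(cam)\n    return _C[cam]/; s/c=ctrl.calibration(cam)/c=cal(cam)/' h.py
python3 - <<'E'
from h import *
a=cv2.imread('pics/top0.png')
for l,z in (('scrap_tray',.03),('amp',.083)):
    m=ctrl.outline_of('top',l)[0]['mask'].astype(np.uint8)
    pts=cv2.findNonZero(m).reshape(-1,2); W=np.array([ray2plane('top',*p,z)[:2] for p in pts]).astype(np.float32)
    print(l,cv2.minAreaRect(W*1000))
for q in [(350,212),(365,137),(422,148),(407,223)]: print(ray2plane('top',*q,.03).round(3))
im=cv2.resize(a[120:240,90:430],None,fx=2.35,fy=2.35,interpolation=3); cv2.imwrite('pics/crop0.png',im)
o=ctrl.get_obs(); print(o['t'])
t=np.radians(-0.8+90)
print(rows([.471,-.111,.16],t), rows([.575,-.072,.16],np.radians(107.7)))
E
```

```text
scrap_tray ((510.0594482421875, -361.26605224609375), (165.3221435546875, 210.84608459472656), 77.68640899658203)
amp ((609.6012573242188, 347.92755126953125), (270.5470886230469, 245.08633422851562), 82.47408294677734)
[ 0.424 -0.266  0.03 ]
[ 0.627 -0.312  0.03 ]
[ 0.595 -0.465  0.03 ]
[ 0.392 -0.418  0.03 ]
0.4
(array([ 424.3, -392.4,   71.3]), np.float64(0.28372969451918895), np.float64(-1.301029266291662)) (array([ 535. , -402.2,   71.3]), np.float64(-0.03915621709976236), np.float64(-1.301029266291662))
```

View pics/crop0.png

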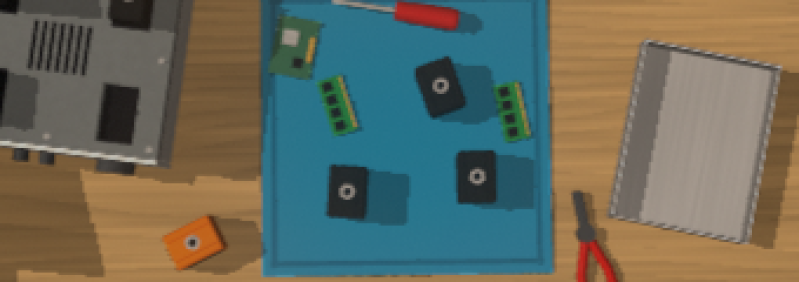

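Crop: the three black feet are at (440,87), (347,191) and (477,177), and the orange block at (193,243) is excluded. The tray is on the right with its centre at about (0.51,-0.365) and its axis at -12.6°. I'll go above the right foot first.

```bash
python3 -m creep '[[40,424,-392,110,0.284],[40,424,-392,110,0.284],[40,424,-392,110,0.284],[40,424,-392,110,0.284],[40,424,-392,110,0.284],[40,424,-392,110,0.284],[40,424,-392,110,0.284],[40,424,-392,110,0.284],[40,424,-392,110,0.284],[40,424,-392,110,0.284],[40,424,-392,110,0.284],[40,424,-392,110,0.284]]' 20
python3 - <<'E'
from h import *
print(rows([.471,-.111,.12],np.radians(89.2)))
E
```

```text
t: 1.4
tool_pos: [0.4261, -0.1831, 0.1378]
tool_rot: [3.141, -0.023, 0.002]
contact_force: [1.5, -0.1, -0.9]
opening: 0.0724
(array([ 43.8, -72.7,  17.8]), np.float64(-0.00040913256797470154), np.float64(-1.5851680933788261))
```

```bash
python3 -m creep '[[40,44,-72,18,0],[40,44,-72,18,0],[40,44,-72,18,0],[40,44,-72,18,0]]'
cat > look.py <<'E'
from h import *
import sys
def look(z=.043,name=None):
    _C.clear(); c=cal('wrist'); a=snap('wrist',name)
    for m in ctrl.outline_of('wrist','foot_a_mid'):
        k=cv2.findNonZero(m['mask'].astype(np.uint8)).reshape(-1,2)
        W=np.array([ray2plane('wrist',*p,z)[:2] for p in k]).astype(np.float32)*1000
        print(round(m['conf'],2),k.mean(0).round(),np.round(a[m['mask']].mean(0)),[np.round(x,1) for x in cv2.minAreaRect(W)])
    o=ctrl.get_obs(); print(o['t'].round(2),o['tool_pos'].round(4),o['tool_rot'].round(3))
if __name__=='__main__': look(name=sys.argv[1])
E
python3 look.py w1.png
```

```text
t: 1.73
tool_pos: [0.4706, -0.1115, 0.1191]
tool_rot: [-3.141, 0.015, 0.002]
contact_force: [0.2, -0.4, 1.0]
opening: 0.0722Traceback (most recent call last):
  File "look.py", line 10, in <module>
    if __name__=='__main__': look(name=sys.argv[1])
                             ~~~~^^^^^^^^^^^^^^^^^^
  File "look.py", line 4, in look
    _C.clear(); c=cal('wrist'); a=snap('wrist',name)
    ^^
NameError: name '_C' is not defined
```

```bash
sed -i 's/^from h import \*/from h import *\nfrom h import _C/' look.py; python3 look.py w1.png
```

```text
0.87 [381. 363.] [193.  99.  20.] [array([ 255.2, -264.2]), array([93.8, 42.9]), np.float64(32.1)]
0.84 [252. 193.] [55. 52. 47.] [array([ 475.7, -110.2]), array([64.8, 42.4]), np.float64(1.1)]Traceback (most recent call last):
  File "look.py", line 11, in <module>
    if __name__=='__main__': look(name=sys.argv[1])
                             ~~~~^^^^^^^^^^^^^^^^^^
  File "look.py", line 10, in look
    o=ctrl.get_obs(); print(o['t'].round(2),o['tool_pos'].round(4),o['tool_rot'].round(3))
                            ^^^^^^^^^^^^
AttributeError: 'float' object has no attribute 'round'
```

View pics/w1.png

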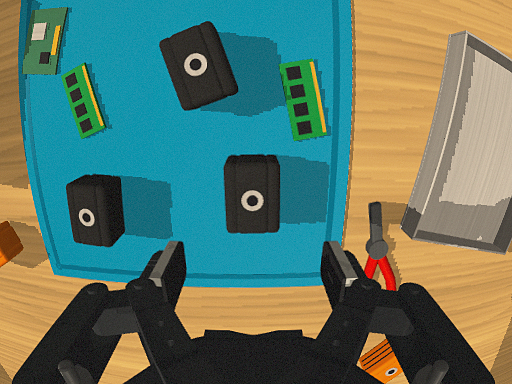

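The wrist view shows the rings on the foot tops at (252,200) for right, (86,217) for left and (196,64) for far. These give better centres.

```bash
sed -i "s/o\['t'\].round(2)/o['t']/" look.py
python3 - <<'E'
from h import *
for p in [(252.5,200.5),(86.5,217),(195.5,64)]: print(ray2plane('wrist',*p,.043).round(4))
for p in [(252,196),(284,184)]:pass
r=ray2plane('wrist',252.5,200.5,.043)
print(rows([r[0],r[1],.015],np.radians(89.2)))
E
```

```text
[ 0.4703 -0.1134  0.043 ]
[0.4559 0.035  0.043 ]
[ 0.5754 -0.0734  0.043 ]
(array([ 1.000e-01, -6.000e-01,  1.049e+02]), np.float64(7.513388843882751e-05), np.float64(-1.5846838269224122))
```

```bash
python3 -m creep '[[40,0,0,40,0],[40,0,0,75,0],[40,0,0,95,0],[40,0,0,105,0],[40,0,0,105,0],[155,0,0,105,0],[155,0,0,105,0],[155,0,0,105,0],[155,0,0,105,0],[155,0,0,105,0],[155,0,0,105,0]]' 20
```

```text
t: 2.75
tool_pos: [0.4722, -0.1145, 0.0171]
tool_rot: [3.139, -0.022, 0.006]
contact_force: [-1.1, -2.0, 7.4]
opening: 0.0437
```

```bash
python3 -m creep '[[155,0,0,0,0],[155,0,0,0,0],[155,0,0,0,0]]' 20
python3 - <<'E'
from h import *
print(rows([.554,-.3755,.10],np.radians(77.4)),rows([.466,-.355,.10],np.radians(77.4)))
E
```

```text
t: 3.0
tool_pos: [0.4722, -0.1146, 0.0171]
tool_rot: [3.139, -0.022, 0.006]
contact_force: [-0.9, -2.1, 6.9]
opening: 0.0436
(array([ 85.8, 260. , -82. ]), np.float64(0.2059486885607189), np.float64(-1.5847591239854628)) (array([ -2.5, 240.7, -82.3]), np.float64(0.2059486885607189), np.float64(-1.5847591239854628))
```

Right foot: opening 43.6 mm at 20 N, so it is hard. It goes to the tray's far slot.

```bash
python3 -m creep '[[155,0,0,-40,0],[155,20,20,-75,0.05],[155,35,60,-75,0.15],[155,50,100,-75,0.206],[155,64,140,-75,0.206],[155,76,180,-75,0.206],[155,82,220,-75,0.206],[155,86,260,-75,0.206],[155,86,260,-75,0.206],[155,86,260,-75,0.206],[155,86,260,-40,0.206]]' 20
python3 - <<'E'
from h import *
print(rows([.554,-.3755,.018],np.radians(77.4)),ctrl.get_obs()['opening']);snap('wrist','w2.png')
E
```

```text
t: 3.92
tool_pos: [0.5573, -0.3785, 0.0629]
tool_rot: [3.115, -0.345, 0.02]
contact_force: [1.8, -1.0, 1.5]
opening: 0.0437
(array([-4.4, -2.5, 44.9]), np.float64(-0.0008775930846258717), np.float64(-1.791585405630808)) 0.043672002258001
```

View pics/w2.png

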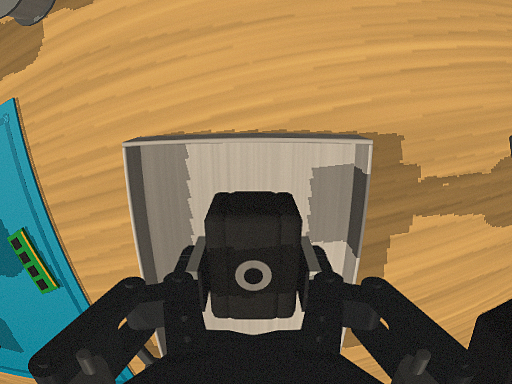

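The foot is over the tray, aligned and well inside the walls (tray corners at (125,145) and (370,142)). I'll lower it and release.

```bash
python3 -m creep '[[155,-4,-2,30,0],[155,-4,-2,43,0],[155,-4,-2,44,0],[155,-4,-2,44,0],[40,-4,-2,44,0],[40,-4,-2,44,0],[40,-4,-2,44,0],[40,-4,-2,44,0],[40,-4,-2,10,0],[40,-4,-2,-30,0],[40,-4,-2,-60,0]]' 20
python3 - <<'E'
from h import *
print(rows([.5755,-.0735,.10],np.radians(107.7)))
print(rows([.456,.035,.10],np.radians(85.6)))
E
```

```text
t: 4.88
tool_pos: [0.5493, -0.3719, 0.1167]
tool_rot: [3.122, -0.345, 0.001]
contact_force: [0.8, -1.7, 0.8]
opening: 0.0716
(array([ -39.6, -296.9,   16.6]), np.float64(-0.5291554216941945), np.float64(-1.7910284708860946))
(array([-179.9, -376.7,   16.5]), np.float64(-0.14343765700344768), np.float64(-1.7910284708860946))
```

```bash
python3 -m creep '[[40,-5,-37,-10,-0.1],[40,-10,-75,-10,-0.2],[40,-15,-112,0,-0.32],[40,-20,-150,0,-0.44],[40,-25,-187,10,-0.529],[40,-30,-225,10,-0.529],[40,-35,-262,10,-0.529],[40,-40,-297,10,-0.529],[40,-40,-297,10,-0.529],[40,-40,-297,10,-0.529],[40,-40,-297,10,-0.529]]' 20; python3 look.py w3.png
```

```text
t: 5.8
tool_pos: [0.575, -0.0736, 0.1048]
tool_rot: [3.104, 0.484, -0.0]
contact_force: [0.2, -0.3, -1.2]
opening: 0.072
0.67 [480. 288.] [36. 34. 31.] [array([ 554.9, -343.4]), array([89.3, 59.9]), np.float64(77.1)]
5.9 [ 0.575  -0.0745  0.1048] [ 3.104  0.481 -0.   ]
```

View pics/w3.png

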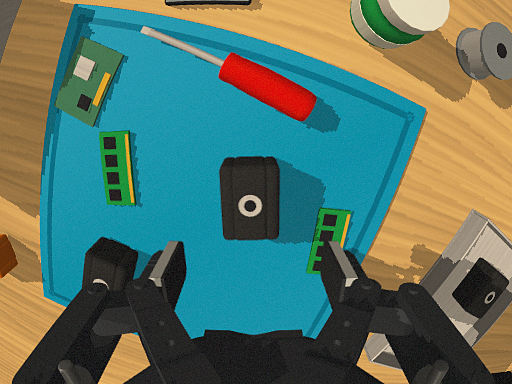

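The far foot is centred and square at (250,205). memory_2 at (330,240) stays below the finger ends.

```bash
python3 - <<'E'
from h import *
r=ray2plane('wrist',250,205.5,.043); print(r,rows([r[0],r[1],.015]))
E
python3 -m creep '[[50,0,0,40,0],[50,0,0,70,0],[50,0,0,86,0],[50,0,0,90,0],[155,0,0,90,0],[155,0,0,90,0],[155,0,0,90,0],[155,0,0,90,0],[155,0,0,90,0],[155,0,0,90,0],[155,0,0,90,0],[155,0,0,90,0]]' 20
python3 - <<'E'
from h import *
print(rows([.466,-.356,.10],np.radians(77.4)))
E
```

```text
[ 0.57577278 -0.07133826  0.043     ] (array([ 1.7, -2.8, 89.8]), None, np.float64(-1.263445149036755))
t: 6.9
tool_pos: [0.5759, -0.0736, 0.0161]
tool_rot: [3.103, 0.483, 0.003]
contact_force: [-1.0, -0.3, 6.4]
opening: 0.0435
(array([-190.4,  235.7,  -83.9]), np.float64(0.5287597554712065), np.float64(-1.261948057074975))
```

The far foot is hard too (43.5 mm). It goes to the near slot.

```bash
python3 -m creep '[[155,0,0,-40,0],[155,0,0,-80,0.1],[155,-25,30,-84,0.2],[155,-50,60,-84,0.3],[155,-75,90,-84,0.4],[155,-100,120,-84,0.5],[155,-125,150,-84,0.529],[155,-150,180,-84,0.529],[155,-172,210,-84,0.529],[155,-190,236,-84,0.529],[155,-190,236,-84,0.529],[155,-190,236,-50,0.529]]' 20
python3 - <<'E'
from h import *
print(rows([.466,-.356,.0175],np.radians(77.4)),ctrl.get_obs()['opening'])
E
```

```text
t: 7.9
tool_pos: [0.4692, -0.3614, 0.0717]
tool_rot: [3.114, -0.349, 0.018]
contact_force: [1.1, -0.3, -0.2]
opening: 0.0435
(array([-5. , -5. , 54.1]), np.float64(-0.0034958714096431365), np.float64(-1.794203683955825)) 0.043469526379422266
```

```bash
python3 -m creep '[[155,-4,-4,30,0],[155,-4,-4,50,0],[155,-4,-4,53.5,0],[155,-4,-4,53.5,0],[40,-4,-4,53.5,0],[40,-4,-4,53.5,0],[40,-4,-4,53.5,0],[40,-4,-4,53.5,0],[40,-4,-4,20,0],[40,-4,-4,-20,0],[40,-4,-4,-50,0]]' 20
python3 - <<'E'
from h import *
print(rows([.456,.035,.10],np.radians(85.6)))
snap('wrist','w4.png')
E
```

```text
t: 8.82
tool_pos: [0.4629, -0.3512, 0.1169]
tool_rot: [3.122, -0.345, 0.001]
contact_force: [1.7, -0.1, 0.5]
opening: 0.0719
(array([ -91.1, -375.4,   16.6]), np.float64(-0.14342264287165118), np.float64(-1.7910134567542986))
```

View pics/w4.png

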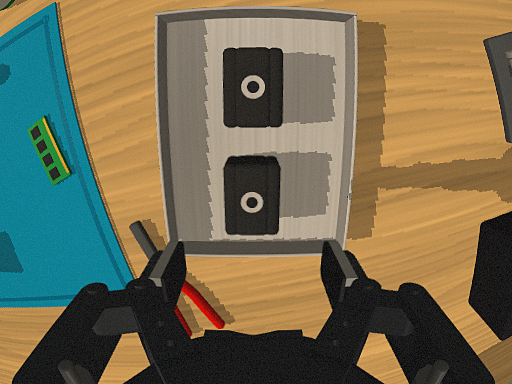

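Both hard feet lie flat in the tray, at (252,87) and (252,202). Now the left foot.

```bash
python3 -m creep '[[40,-10,-37,0,-0.1],[40,-20,-77,0,-0.143],[40,-30,-115,5,-0.143],[40,-38,-154,5,-0.143],[40,-47,-192,5,-0.143],[40,-56,-230,10,-0.143],[40,-65,-269,10,-0.143],[40,-75,-307,10,-0.143],[40,-84,-345,10,-0.143],[40,-91,-375,10,-0.143],[40,-91,-375,10,-0.143],[40,-91,-375,10,-0.143]]' 20; python3 look.py w5.png
```

```text
t: 9.87
tool_pos: [0.4556, 0.036, 0.1047]
tool_rot: [3.139, -0.116, 0.0]
contact_force: [0.5, -0.9, -0.0]
opening: 0.0721
0.93 [489. 327.] [189.  92.  15.] [array([ 261., -257.]), array([99.9, 56.2]), np.float64(46.7)]
9.9667 [0.4559 0.0343 0.1048] [ 3.139 -0.121  0.   ]
```

View pics/w5.png

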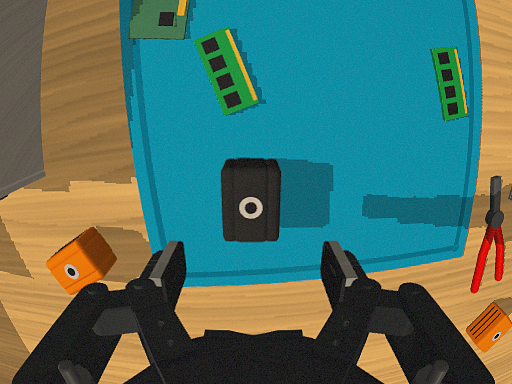

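The supple candidate is centred at (250,207). Grip gently.

```bash
python3 -m creep '[[50,0,0,40,0],[50,0,0,70,0],[50,0,0,86,0],[50,0,0,89.5,0],[145,0,0,89.5,0],[145,0,0,89.5,0],[145,0,0,89.5,0],[145,0,0,89.5,0],[145,0,0,89.5,0],[145,0,0,89.5,0],[145,0,0,89.5,0],[145,0,0,89.5,0]]' 20
```

```text
t: 10.97
tool_pos: [0.4577, 0.0343, 0.0174]
tool_rot: [3.138, -0.121, 0.006]
contact_force: [-1.1, -1.2, 5.8]
opening: 0.0371
```

It gives: 37.1 mm, so this foot is supple. I'll squeeze slightly further, lift, and go to just short of the well for a look.

```bash
python3 -m creep '[[149,0,0,0,0],[149,0,0,0,0],[149,0,0,0,0],[149,0,0,-40,0],[149,0,0,-80,0],[149,0,0,-120,0],[149,0,0,-150,0],[149,0,0,-153,0],[149,0,0,-153,0]]' 20
python3 - <<'E'
from h import *
print(rows([.475,.30,.17],np.radians(81.9)))
E
```

```text
t: 11.72
tool_pos: [0.4576, 0.0346, 0.1715]
tool_rot: [3.139, -0.121, 0.011]
contact_force: [0.8, -0.5, -1.4]
opening: 0.0359
(array([  -3.1, -265.9,    1.5]), np.float64(0.06433160107656999), np.float64(-1.647836395129867))
```

```bash
python3 -m creep '[[147,0,-40,0,0.03],[147,0,-80,0,0.064],[147,0,-120,0,0.064],[147,0,-160,0,0.064],[147,-2,-200,0,0.064],[147,-3,-240,0,0.064],[147,-3,-266,0,0.064],[147,-3,-266,0,0.064],[147,-3,-266,0,0.064],[147,-3,-266,0,0.064]]' 20; python3 look.py w6.png; python3 -c "
from h import *
print(rows([.546,.2905,.17],np.radians(81.9)),proj('wrist',[.546,.2905,.075]),ctrl.get_obs()['opening'])"
```

```text
t: 12.55
tool_pos: [0.4722, 0.2993, 0.166]
tool_rot: [3.132, -0.221, -0.005]
contact_force: [0.5, -0.0, -1.6]
opening: 0.0363
12.65 [0.4728 0.2989 0.167 ] [ 3.132e+00 -2.240e-01 -3.000e-03]
(array([73.6, -2.1, -3.1]), np.float64(-0.0011610176150735896), np.float64(-1.7133290138215103)) (np.float64(250.14772977432386), np.float64(103.8833099023588)) 0.03662544754620095
```

View pics/w6.png

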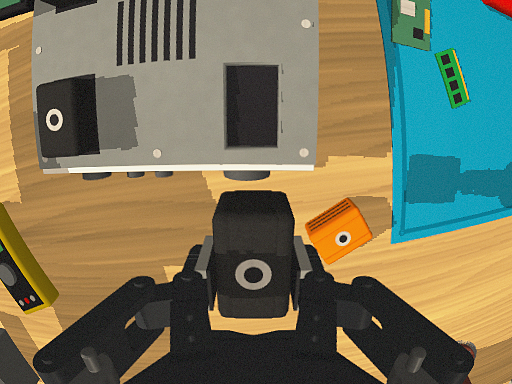

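The well opening is at about (224..279, 63..148), and the pinched foot is below it with its ring at (253,275). Now I'll measure the rim and the foot-to-TCP offset.

```bash
cat > rim.py <<'E'
from h import *
import sys
a=cv2.imread(sys.argv[1]); x0,y0,x1,y1=map(int,sys.argv[2:6]); sx,sy=map(int,sys.argv[6:8])
g=a.max(2); m=np.zeros_like(g); m[y0:y1,x0:x1]=g[y0:y1,x0:x1]<75
m=cv2.morphologyEx(m,cv2.MORPH_OPEN,np.ones((5,5)))
k,L,s,c=cv2.connectedComponentsWithStats(m); i=L[sy,sx]; print(s[i])
# pocket edge as seen: floor+walls -> rim outline
p=cv2.findNonZero((L==i).astype(np.uint8)).reshape(-1,2)
W=np.array([ray2plane('wrist',*q,.082)[:2] for q in p]).astype(np.float32)*1000
(cx,cy),wh,an=cv2.minAreaRect(W); print('rim rect',cx,cy,wh,an)
tz=ctrl.get_obs()['tool_pos']
r=ray2plane('wrist',float(sys.argv[8]),float(sys.argv[9]),tz[2]+.0258); print('ring',r,'off',(r-tz).round(4), 'tcp',tz)
E
python3 rim.py pics/w6.png 205 45 300 170 250 110 253 275; python3 -c "
from h import *
for p in [(224,63.5),(278.5,64.5),(278,148),(224,147.5)]: print(ray2plane('wrist',*p,.083).round(4))"
```

```text
[ 226   65   52   82 4178]
rim rect 544.8167114257812 289.74285888671875 (38.42781066894531, 62.48326873779297) 81.42938995361328
ring [0.47247724 0.29887524 0.19283283] off [-0.0004  0.      0.0258] tcp [0.47284106 0.2988742  0.16703283]
[0.5796 0.3052 0.083 ]
[0.573  0.2653 0.083 ]
[0.5097 0.2741 0.083 ]
[0.516 0.315 0.083]
```

```bash
python3 -c "
from h import *
print(rows([.5447,.2898,.105],np.radians(81.6)))"
python3 -m creep '[[147,36,-1,0,0],[147,72.3,-1,0,0],[147,72.3,-1,0,0],[147,72.3,-1,30,0],[147,72.3,-1,58,0],[147,72.3,-1,61,0],[147,72.3,-1,61,0]]' 20; python3 -c "
from h import *
print(rows([.5447,.2898,.0895],np.radians(81.6)))
snap('wrist','w7.png')"
```

```text
(array([72.5, -1.3, 61.9]), np.float64(0.0040749701409099615), np.float64(-1.7133290138215103))
t: 13.23
tool_pos: [0.543, 0.2892, 0.1045]
tool_rot: [3.131, -0.224, -0.009]
contact_force: [-0.1, -0.5, -0.7]
opening: 0.0362
(array([ 1.7, -0.8, 15. ]), np.float64(0.003992520103809127), np.float64(-1.7134114638586109))
```

View pics/w7.png

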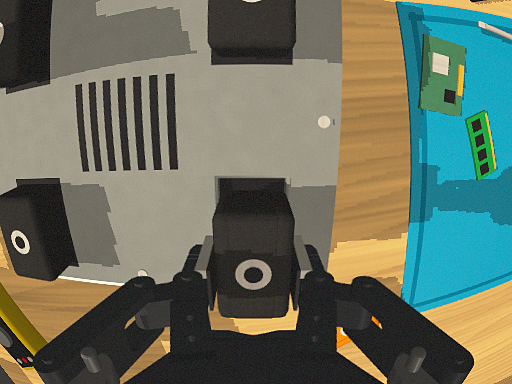

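The well's far edge shows at (217..291,178), centred with the foot (ring x=253). I'll press down slowly and watch the force.

```bash
python3 -m creep '[[147,1.5,-0.5,4,0.004],[147,1.5,-0.5,7,0.004],[147,1.5,-0.5,9,0.004],[147,1.5,-0.5,10,0.004]]' 20
```

```text
t: 13.62
tool_pos: [0.547, 0.2914, 0.098]
tool_rot: [-3.133, 0.228, -0.002]
contact_force: [-0.8, -0.3, -1.9]
opening: 0.0363
```

```bash
python3 -m creep '[[147,0,0,2,0],[147,0,0,4,0],[147,0,0,4,0]]' 20; python3 -c "
from h import *
print(rows([.5447,.2898,.0895],np.radians(81.6)))"
```

```text
t: 13.87
tool_pos: [0.5472, 0.2915, 0.0956]
tool_rot: [-3.133, 0.227, -0.001]
contact_force: [-3.7, -1.7, 7.6]
opening: 0.0364
(array([-2.2,  2.1,  6.1]), np.float64(0.0017409932838612363), np.float64(-1.715662990678559))
```

The measured pose is about 2 mm beyond target in both x and y, and the side force agrees (foot against the rim). I'll back up, shift, and try again.

```bash
python3 -m creep '[[147,0,0,-4,0],[147,-2,1.7,-4,0],[147,-2,1.7,-4,0],[147,-2,1.7,-4,0]]' 20;  python3 -c "
from h import *
print(rows([.5447,.2898,.0895],np.radians(81.6)),ctrl.get_obs()['contact_force'])"
```

```text
t: 14.2
tool_pos: [0.544, 0.2897, 0.0968]
tool_rot: [3.133, -0.228, -0.001]
contact_force: [-0.0, -0.5, -0.1]
opening: 0.0362
(array([ 0.7, -0.2,  7.3]), np.float64(0.0014288272940987667), np.float64(-1.7159751566683215)) [-0.02762533 -0.47397132 -0.13308405]
```

```bash
python3 -m creep '[[147,0,0,2,0],[147,0,0,4,0],[147,0,0,6,0],[147,0,0,6,0]]' 20;  python3 -c "
from h import *
print(rows([.5447,.2898,.0895],np.radians(81.6)))"
```

```text
t: 14.53
tool_pos: [0.5439, 0.2896, 0.0902]
tool_rot: [3.133, -0.228, -0.002]
contact_force: [0.5, -0.1, -1.9]
opening: 0.0364
(array([ 0.8, -0.3,  0.7]), np.float64(0.0013611870149556893), np.float64(-1.716042796947464))
```

It slides in with no resistance. I'll press to the floor.

```bash
python3 -m creep '[[147,0,0,1,0],[147,0,0,2,0],[147,0,0,3,0],[147,0,0,3,0],[147,0,0,3,0]]' 20
```

```text
t: 14.95
tool_pos: [0.5447, 0.2901, 0.0895]
tool_rot: [-3.133, 0.228, -0.001]
contact_force: [-2.6, 0.7, 5.3]
opening: 0.0362
```

```bash
python3 -m creep '[[147,0,0,1.5,0],[147,0,0,2,0],[147,0,0,2,0]]' 20; python3 -m creep '[[120,0,0,0,0],[80,0,0,0,0],[50,0,0,0,0],[50,0,0,0,0],[50,0,0,0,0],[50,0,0,-20,0],[50,0,0,-50,0],[50,0,0,-75,0],[50,0,0,-75,0]]' 20
python3 - <<'E'
from h import *
r=ray2plane('wrist',252,200,.115);print(r,rows([.5447,.2898,.165]))
snap('wrist','w8.png')
E
```

```text
t: 15.2
tool_pos: [0.5449, 0.2904, 0.0894]
tool_rot: [-3.133, 0.228, -0.001]
contact_force: [-6.9, -2.5, 14.0]
opening: 0.0361
t: 15.95
tool_pos: [0.5477, 0.2912, 0.1679]
tool_rot: [-3.129, 0.227, -0.015]
contact_force: [0.5, -0.2, 1.7]
opening: 0.0686
[0.55700373 0.29075812 0.115     ] (array([-2.8,  1.8,  2.9]), None, np.float64(-1.71590014397376))
```

View pics/w8.png

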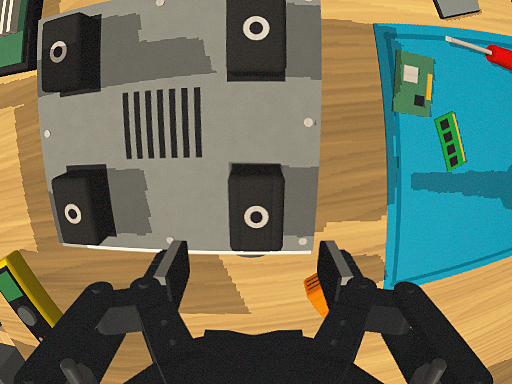

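The foot sits in the well at (256,215), level with its neighbours. To make sure it's fully home I'll press gently on top with the fingers shut.

```bash
python3 -m creep '[[255,-3,1.5,0,0],[255,-3,1.5,0,0],[255,-3,1.5,0,0],[255,-3,1.5,0,0],[255,-3,1.5,0,0],[255,-3,1.5,0,0],[255,-3,1.5,20,0],[255,-3,1.5,38,0],[255,-3,1.5,45,0],[255,-3,1.5,48,0],[255,-3,1.5,48,0]]' 20
```

```text
t: 16.92
tool_pos: [0.5409, 0.2888, 0.1151]
tool_rot: [3.132, -0.227, -0.003]
contact_force: [-5.7, -1.7, 8.7]
opening: -0.0002
```

```bash
python3 -m creep '[[255,0,0,1.5,0],[255,0,0,3,0],[255,0,0,4,0],[255,0,0,4,0]]' 20
```

```text
t: 17.25
tool_pos: [0.541, 0.2889, 0.115]
tool_rot: [3.132, -0.227, -0.003]
contact_force: [-14.9, -5.3, 24.7]
opening: 0.0003
```

The top is at z = 0.115 under 25 N, which is exactly 32 mm proud. I'll retreat and do a last check.

```bash
python3 -m creep '[[255,0,0,-20,0],[255,0,0,-60,0],[255,0,0,-100,0],[200,-35,20,-120,0],[150,-75,30,-120,0],[100,-110,30,-120,0],[50,-140,30,-120,0],[50,-160,30,-120,0],[50,-160,30,-120,0],[50,-160,30,-120,0]]' 20
python3 - <<'E'
from h import *
a=snap('top'); cv2.imwrite('pics/top9.png',cv2.resize(a,(800,600))[:,:,::-1])
E
```

```text
t: 18.08
tool_pos: [0.3781, 0.2825, 0.2297]
tool_rot: [-3.133, 0.226, -0.002]
contact_force: [0.2, 1.1, -0.0]
opening: 0.0683
```

View pics/top9.png

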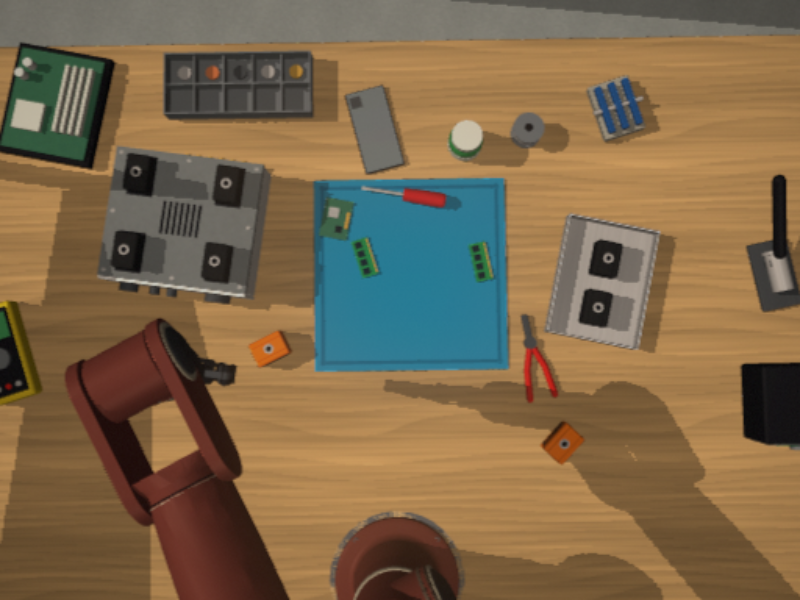

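The foot is in the well at (214,262), and the two hard feet are in the tray at (607,258) and (598,308). Everything else is where it was, and the arm is clear.

```bash
python3 -c "
from station import ctrl
print(ctrl.finish_job())"
```

```text
the job is handed in; nothing more can be done
None
```

The supple foot is fitted in the amplifier's well, the two hard ones are in the scrap tray, and the job is handed in at about 18 s of the 61 s allowed.

- **Feel test:** At a 20 N grip setting, the right and far feet stayed at 43.6 mm and 43.5 mm, so both are hard. The left foot gave to 36–37 mm, so it is the supple one.
- **Order:** The two hard feet went into the tray first, one in each place. The supple foot was then pinched to about 36 mm and put into the well.
- **Fit:** The first try caught the rim about 2 mm off, with under 8 N of vertical force. After I shifted it, the foot slid in freely. Pressing down on it with the fingers shut at about 25 N put its top at z = 0.115 m, which is 32 mm proud and fully home.
- **Last checks:** The final top view showed all three feet in place, the other things on the bench where they were, and the arm clear. The other checks also agreed; the rim catch was the only thing that went wrong.

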